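# Clamp the circuit board in the soldering fixture

### The arm

A 6-joint arm with a two-finger parallel gripper is mounted at the origin on the work surface. World frame = base frame: x ahead of the robot, y to its left, z up, the work surface at z = 0. Lengths are in mm, angles in rad, forces in N, time in s.
With the tool pointing down it reaches from about 350 to 875 mm from the base axis. Payload 4.2 kg.
Tool frame: the origin (TCP) lies between the finger pads; the fingertips stand 11 mm ahead of it and the grasp point (between the pads) lies 8 mm behind it; z points along the fingers, y is the direction in which the jaws open and shut (so a half turn about z gives the same grasp; the last joint's range is limited). The gripper opens to 85 mm and grips with 20 to 120 N. Pads are 22 mm wide; open, the fingers measure 114 mm over their backs; the gripper's body (76 mm by 85 mm) begins 54 mm behind the grasp point. The pads swing forward as they close: fully open they stand 13 mm farther back than shut.
Start: joints at [-0.922, 0.385, 0.008, 0, -1.194, -0.259], TCP at [237.515, -578.088, 216.412] pointing down, gripper open.
Joint ranges: [-3.14, 3.14], [-1.21, 2.06], [-1.07, 1.41], [-3.16, 2.05], [-2.99, -0.16], [-3.1, 3.1]. Speed limits (rad/s): [2.79, 2.79, 3.14, 3.14, 3.14, 3.14].

### API

Orientations are given as a unit quaternion [x, y, z, w].
In Python, from bench import * gives the robot as it stands. The module is installed in compiled form; this text tells all that it offers.
- The arm moves only by the tool drive_tool, never from a script. Its argument "increments" is a list of rows, each a list of 3 entries, a list of its own where there are three numbers: the gripper command: -1 is shut, 1 is fully open, values between are in proportion, then the shift along the tool's x, y, z scaled (see below), then the turn about the tool's z scaled (see below). In form: [[hand, [tx, ty, tz], turn], ...]. A call has 1 to 20 rows; each row shifts and turns the commanded pose from where the row before left it, along the tool's axes as they then stand; what a row does not reach is not made up. The controller multiplies each number of a shift by 0.3 m and each number of a turn by 2 rad. A row lasts 1/8 s, in which the tool goes at most 62.5 mm and 10.7 degrees, less where a joint would pass 70% of its speed; a pose out of reach is approached as far as the arm can. A call with a number of a shift or a turn outside -1 to 1 is refused whole. A call with a gripper value outside its range is refused whole. The fingers move at their own pace and stop on an object; the grip force is fixed at half the most. Time passes only in rows, so rows that do not move let the fingers close. It gives the time, the measured TCP pose, the force and the opening at its end, in the units of the state.
- read_state(): the state, without advancing time (a new reading comes with each control period).
- get_image(name): name is "scene" or "top"; returns the picture (480x640x3 uint8, red, green, blue); there is no depth.
- calibration(name): a dict with "fovy" (degrees; the focal length in pixels is half the picture's height over the tangent of half this angle, whatever the lens; pixels are square), "cx", "cy" (the principal point, pixels), "R" (3x3) and "t" (3): a world point X has camera coordinates R X + t. Camera axes: x right, y down, z forward; pixel columns grow to the right and rows downward; lengths in mm; the calibration is good to about 2 mm. A picture is of the moment at which its call begins. calibration takes no time and is no camera call.
- job_done(): hands the job in, once; it reports no verdict.
The state is a dict: "clock": time; "joints": joint angles; "joint_vel": joint speeds; "joint_efforts": joint torques, N m; "position": TCP position; "ee_rot": TCP orientation; "contact_force": force on the tool from outside, world axes, zero at the start; "wrist_torque": the same for the moment, N m; "gripper_width": finger opening in mm.
Only numpy, scipy, OpenCV 4.12 (cv2) and the standard library are available. Lean on these libraries where they do the work, as an engineer would, in place of code of your own. Each camera call takes 0.05 s, during which the arm holds its last target.

### The job

A circuit board lies in the soldering fixture; one of the fixture's two strap clamps is already locked, the other is still swung out with its cam lever up. Swing the open strap over the board with the outside of a finger until it meets its stop pin, then push its cam lever fully down so that the rubber foot holds the board. Only push, without gripping or forcing anything, and leave the board, the locked clamp and the loose things on the bench as they are.

Things in the scene. Friction and masses are not known exactly. Their poses are not given: they have to be found in the camera images.
- fixture: aluminium fixture plate, 270 (x) x 300 (y) x 12 mm, fixed to the bench; origin under its centre, z up. The two clamps stand on it at x -95, y +75 and -75 mm (either may be the open one); the board lies on 16 mm posts with its centre at x +40 mm
- clamp_open: base of the clamp that is still open, a steel foot 72 x 44 x 10 mm with a round riser. Origin: on the stud's axis where the clamp stands on the fixture plate (12 mm over the bench). Its x axis points to the board, z up; the axes are the fixture's. A cylindrical stop pin (8 mm) stands at x 36, y -16.5 mm, up to 49 mm over the origin.
- strap_open (a joint): swing of the open clamp's strap about its vertical stud, rad. 0: over the board along the clamp's +x, stopped by the pin. Positive: swung out counter-clockwise from above (to the clamp's +y); stays where left, about 2 N at 60 mm moves it. Flat bar 24 mm wide, 10 mm thick, end 98 mm from the stud axis; underside 48 to 49 mm over the bench while the lever is up, 44 mm when down
- lever_open (a joint): cam lever of the open clamp, rad. 0: fully down, level, pointing the opposite way to the strap's end; positive: raised (1.0 to 1.25 at the start). Turns on a level cross pin on the stud and swings round with the strap; stays where left, about 4 N at the grip moves it. Straight, 98 mm long from the pin; round black grip, 16 mm diameter, from 48 to 98 mm
- strap_open_end (a point): point on the centre line of the open clamp's strap, 75 mm from the stud axis, over the rubber foot, at about mid-thickness of the raised strap (41 mm over the clamp's origin; it does not sink with the strap); x axis along the strap towards its end
- lever_open_grip (a point): centre of the open clamp's lever grip, 75 mm along the lever from the pin
- lever_open_pin (a point): centre of the cross pin the open clamp's lever turns about, on the stud axis, 54.7 mm over the clamp's origin
- foot_open: spring-loaded rubber foot under the open clamp's strap, 17 mm diameter, 75 mm from the stud; origin at its underside. It clears the board by 2 to 3 mm while the lever is up, and presses on it with about 10 N when strap and lever are home
- board: circuit board, loose, 160 (x) x 230 (y) x 2.4 mm, origin under its centre; top about 30 mm over the bench, parts on it up to 24 mm high except on the bare 28 mm rail along the edge next to the clamps
- clamp_shut: base of the same kind of clamp that is already locked, its lever down. Origin: on the stud's axis where the clamp stands on the fixture plate (12 mm over the bench). Its x axis points to the board, z up; the axes are the fixture's. A cylindrical stop pin (8 mm) stands at x 36, y -16.5 mm, up to 49 mm over the origin.
- strap_shut (a joint): strap of the locked clamp, rad; 0 over the board
- lever_shut (a joint): cam lever of the locked clamp, rad; 0 down
- standoff: loose brass standoff, 16 mm diameter, 16 mm high, on the fixture plate between the two clamps; origin under its centre
- spool: loose reel of solder wire, black ends, 64 mm diameter, 46 mm high, on the right of the bench; origin under its centre
- flux: loose amber bottle, 40 mm diameter, 85 mm high, on the left of the bench; origin under its centre
- driver: loose screwdriver, 160 mm long, lying on the bench just right of the fixture; origin near mid-length on the underside
- tweezers: loose tweezers, 145 mm long, 8 mm high, lying on the bench just left of the fixture; origin near mid-length on the underside
- tray: loose black parts tray, 100 x 140 x 26 mm, on the left of the bench; origin under its centre
- heatsink: loose finned aluminium heat sink, 36 x 36 x 25 mm, on the right of the bench; origin under its centre

How it is judged:
By the outcome, as a careful person would: the job done as asked, in the order asked, and still so for the second after the job is handed in, with the robot touching nothing.
It also fails if it takes over 54 s, if anything falls off the work surface, if the arm or the gripper's body presses on something with over 40 N, if the wrist force passes 120 N, or if a joint passes its speed limit or range.

## Working session

There is one attempt and no reset: what is moved stays moved. The work goes in short steps, Python scripts to look and compute and a tool call to move; the robot and the scene stay as the last step left them, time stands still between calls to the robot, and variables do not carry over. Pictures are saved under pics/ and viewed, and the job is handed in when it is done.

Besides the shell and the picture viewer there is one more tool, called as a command line: name --argument value ..., lists and objects as JSON in quotes. drive_tool: Moves the arm, as the interface text tells. Shifts and turns lie within -1 to 1; 1 stands for 0.3 m of shift or 2 rad of turn. Its arguments: {"type":"object","properties":{"increments":{"type":"array"}},"required":["increments"]}

```bash
mkdir -p pics
python3 - <<'E'
from bench import *
import cv2
for n in ("scene","top"):
    im=get_image(n); cv2.imwrite(f"pics/{n}0.png",im[:,:,::-1]); c=calibration(n); print(n,c)
s=read_state(); print(s)
E
```

```text
scene {'fovy': 50.92358507744917, 'cx': 312.6578267653, 'cy': 238.9289039821292, 'R': array([[ 0.47888855,  0.87784699, -0.00710021],
       [ 0.53573393, -0.29864506, -0.78981028],
       [-0.69545302,  0.37442728, -0.61331012]]), 't': array([-266.41948649, -259.81767695, 1519.68700522])}
top {'fovy': 48.04592820200398, 'cx': 311.7743152996457, 'cy': 236.7124665037122, 'R': array([[-0.01607644, -0.99974662, -0.01575545],
       [-0.98941412,  0.01817928, -0.14397643],
       [ 0.14422637,  0.01327404, -0.98945569]]), 't': array([  21.49493787,  620.67771185, 1305.48125544])}
{'clock': 0.1, 'joints': array([-9.22390501e-01,  3.85462854e-01,  6.80068643e-03, -3.76837885e-04,
       -1.19403365e+00, -2.58609550e-01]), 'joint_vel': array([-0.0003518 , -0.00086128,  0.00319591,  0.00317434, -0.00308611,
       -0.00060805]), 'joint_efforts': array([-1.59988963e-04, -3.93321490e+01,  1.88930315e+01,  4.19796064e+00,
       -2.59462860e-03,  6.57205277e-07]), 'position': array([ 237.30312546, -577.61678079,  215.46474182]), 'ee_rot': array([-1.93598339e-01,  9.81080399e-01,  9.30472827e-04, -2.58670017e-04]), 'contact_force': array([ 0.47278012,  0.35343071, -0.85671707]), 'wrist_torque': array([0.01062663, 0.01404215, 0.01946324]), 'gripper_width': 85.35450044485935}
```

View pics/scene0.png

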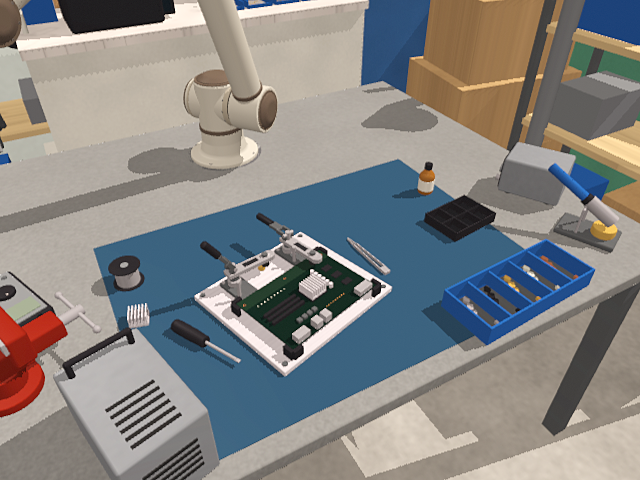

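View pics/top0.png

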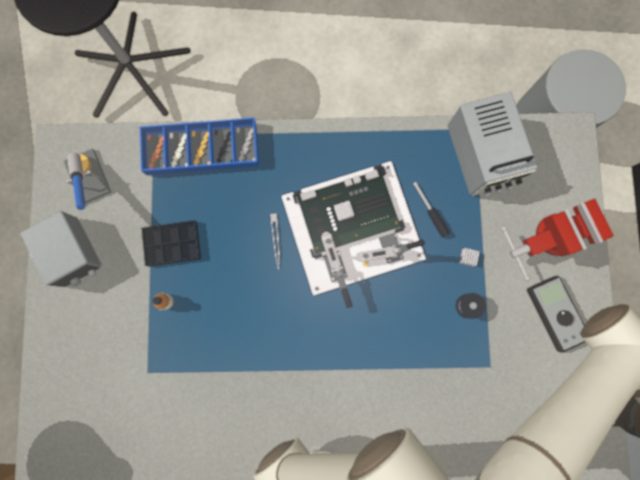

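The top view shows the fixture at about (353,228). The locked clamp is on the left at (330,250), and the open one is on the right at about (385,255), with its strap swung left and its lever to the right. I'll zoom in.

Run:
```python
import cv2
im=cv2.imread("pics/top0.png")[150:310,265:465]; cv2.imwrite("pics/topz.png",cv2.resize(im,None,fx=4,fy=3.75,interpolation=cv2.INTER_CUBIC) if 0 else cv2.resize(im,(750,600),interpolation=cv2.INTER_CUBIC))
im=cv2.imread("pics/scene0.png")[200:380,180:400]; cv2.imwrite("pics/scenez.png",cv2.resize(im,(733,600),interpolation=cv2.INTER_CUBIC))
```

```text
(no output)
```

View pics/topz.png

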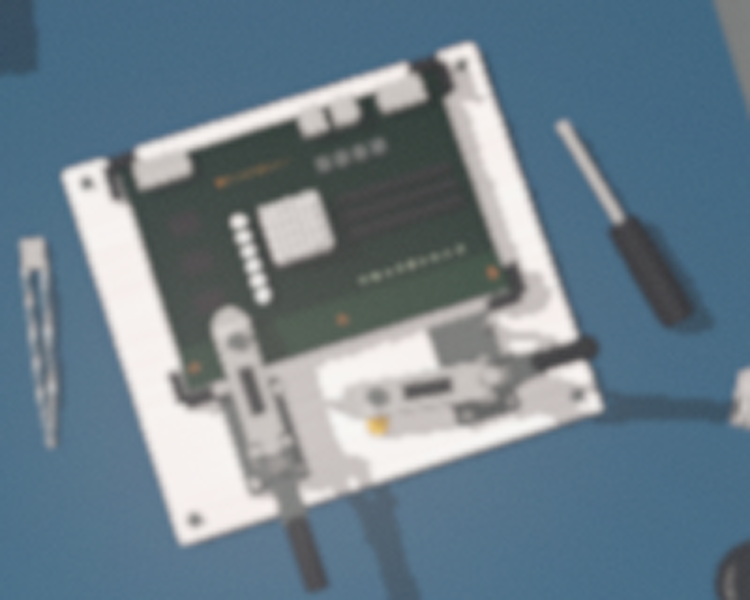

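View pics/scenez.png

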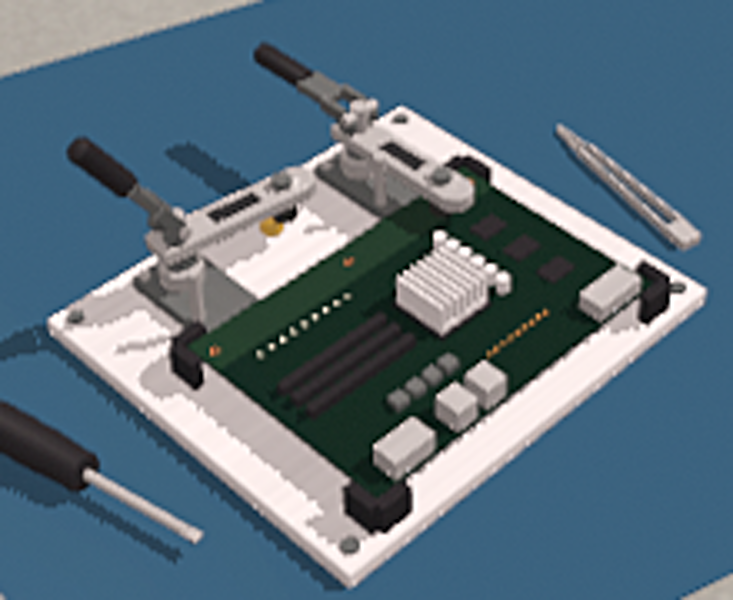

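```bash
cat > h.py <<'E'
import numpy as np, cv2
from bench import *
def ray(n,u,v):
    c=calibration(n); f=240/np.tan(np.radians(c["fovy"])/2)
    R=np.array(c["R"]);t=np.array(c["t"])
    d=R.T@np.array([(u-c["cx"])/f,(v-c["cy"])/f,1]); return -R.T@t,d/np.linalg.norm(d)
def onz(n,u,v,z):
    o,d=ray(n,u,v); return o+d*(z-o[2])/d[2]
def tri(a,b):
    o1,d1=ray("top",*a);o2,d2=ray("scene",*b)
    s=np.linalg.lstsq(np.c_[d1,-d2],o2-o1,rcond=None)[0]
    p,q=o1+s[0]*d1,o2+s[1]*d2; return (p+q)/2,np.linalg.norm(p-q)
def proj(n,X):
    c=calibration(n); f=240/np.tan(np.radians(c["fovy"])/2); p=np.array(c["R"])@X+np.array(c["t"])
    return np.array([c["cx"]+f*p[0]/p[2],c["cy"]+f*p[1]/p[2]])
T=lambda u,v:((u+.5)/3.75+265-.5,(v+.5)/3.75+150-.5)
S=lambda u,v:((u+.5)/3.333+180-.5,(v+.5)/3.333+200-.5)
E
python3 - <<'E'
from h import *
for n,f in(("top",T),("scene",S)):
    im=cv2.imread(f"pics/{n}0.png"); hsv=cv2.cvtColor(im,cv2.COLOR_BGR2HSV)
    m=((hsv[:,:,0]<95)|(hsv[:,:,0]>125)|(hsv[:,:,1]<60)).astype(np.uint8)
    if n=="top": m[:150]=0;m[310:]=0;m[:,:280]=0;m[:,435:]=0
    if n=="top":
        m=cv2.morphologyEx(m,cv2.MORPH_OPEN,np.ones((9,9)))
        k,l,st,_=cv2.connectedComponentsWithStats(m); i=1+np.argmax(st[1:,4])
        c=cv2.findContours((l==i).astype(np.uint8),0,1)[0][0]; r=cv2.minAreaRect(c);print(r)
        P=[onz(n,*p,12) for p in cv2.boxPoints(r)]; print(np.round(P,1)); print([np.linalg.norm(P[i]-P[i-1]).round(1) for i in range(4)])
P=[onz("top",*T(*p),12) for p in((62,172),(472,42),(604,405),(180,545))]
print(np.round(P,1),[np.linalg.norm(P[i]-P[i-1]).round(1) for i in range(4)])
c=np.mean(P,0); print("centre",c)
ey=(P[0]-P[1]+P[3]-P[2]);print("yaw from y",np.arctan2(-ey[0],ey[1]))
ex=(P[0]-P[3]+P[1]-P[2]);yaw=np.arctan2(ex[1],ex[0]);print("yaw from x",yaw)
# scene plate corners top: left(48,322), front(350,578)?, right(707,290), back(400,105)
Q=[onz("scene",*S(*p),12) for p in((707,288),(350,572),(48,320),(402,106))]
print(np.round(Q,1),np.mean(Q,0))
for nm,a,b in(("bolt",(377,396),(281,182)),("gripend",(588,347),(82,150)),("shutbolt",(238,342),(444,174))):
    print(nm,*tri(T(*a),S(*b)), onz("top",*T(*a),58),onz("scene",*S(*b),58))
E
```

```text
((354.27276611328125, 228.2062225341797), (108.99378204345703, 121.99027252197266), 72.4075698852539)
[[ 737.8   93.    12. ]
 [ 830.5 -212.6   12. ]
 [ 556.  -285.7   12. ]
 [ 467.7   11.7   12. ]]
[np.float64(282.1), np.float64(319.4), np.float64(284.1), np.float64(310.2)]
[[ 735.6   89.1   12. ]
 [ 822.7 -198.1   12. ]
 [ 566.6 -278.1   12. ]
 [ 476.8   11.5   12. ]] [np.float64(270.2), np.float64(300.1), np.float64(268.3), np.float64(303.2)]
centre [650.41919652 -93.88423425  12.        ]
yaw from y 0.2976520825341667
yaw from x 0.2971713359219177
[[ 733.    88.9   12. ]
 [ 818.3 -197.8   12. ]
 [ 562.6 -276.1   12. ]
 [ 475.9   10.8   12. ]] [647.4460307  -93.56010718  12.        ]
bolt [ 569.68951412 -120.5121445    63.03367967] 1.2262273080954584 [ 570.47391676 -120.37638928   58.        ] [ 563.69033394 -118.84885117   58.        ]
gripend [ 588.39626183 -243.2485863   148.78032935] 0.7602489280382618 [ 600.468192   -260.24565053   58.        ] [ 472.33056751 -216.93945603   58.        ]
shutbolt [608.20583771 -28.62555463  60.25166121] 2.2872950741784686 [608.00396165 -29.68829327  58.        ] [606.23219436 -26.26557404  58.        ]
```

Bolt and grip triangulation puts the stud at about (580,-193), the fixture yaw at about 0.297, the strap at about +1.42 rad and the lever at about 1.05. Next I'll shut the gripper, travel high to the robot side of the strap, and turn so that a finger back faces the strap.

drive_tool --increments '[[-1,[-0.103,0.07,0],0],[-1,[-0.103,0.07,0],0],[-1,[-0.103,0.07,0],0],[-1,[-0.103,0.07,0],0],[-1,[-0.103,0.07,0],0],[-1,[-0.103,0.07,0],0],[-1,[-0.103,0.07,0],0],[-1,[-0.103,0.07,0],0],[-1,[-0.103,0.07,0],0],[-1,[-0.103,0.07,0],0],[-1,[-0.103,0.07,0],0],[-1,[-0.103,0.07,0],0],[-1,[-0.103,0.07,0],0],[-1,[-0.103,0.07,0],0]]'

```text
clock: 1.85
position: [526.2, -140.6, 216.0]
ee_rot: [-0.194, 0.981, 0.0, -0.0]
contact_force: [0.5, -0.3, 0.1]
gripper_width: -0.2
```

drive_tool --increments '[[-1,[0,0,0],-0.0825],[-1,[0,0,0],-0.0825],[-1,[0,0,0],-0.0825],[-1,[0,0,0],-0.0825],[-1,[0,0,0],-0.0825],[-1,[0,0,0],-0.0825],[-1,[0,0,0],-0.0825],[-1,[0,0,0],-0.0825],[-1,[0,0,0],0],[-1,[0,0,0],0]]'

```text
clock: 3.1
position: [525.8, -141.7, 216.2]
ee_rot: [0.754, -0.657, -0.0, 0.0]
contact_force: [-0.3, 0.6, -0.4]
gripper_width: -0.3
```

```bash
cat >> h.py <<'E'
STUD=np.array([580,-193.]);YAW=0.297
def where():
    from scipy.spatial.transform import Rotation as Ro
    s=read_state(); M=Ro.from_quat(s["ee_rot"]).as_matrix(); d=s["position"][:2]-STUD
    c,k=np.cos(YAW),np.sin(YAW)
    print("t",s["clock"],"pos",s["position"].round(1),"clampxy",(c*d[0]+k*d[1]).round(1),(-k*d[0]+c*d[1]).round(1),"tip z",(s["position"][2]-11).round(1),"tool-y ang-yaw",(np.arctan2(M[1,1],M[0,1])-YAW).round(3),"zax",M[:,2].round(3),"F",s["contact_force"].round(1),"w",s["gripper_width"].round(1),"j",s["joints"].round(2))
E
python3 - <<'E'
from h import *
where()
im=get_image("scene")[:,:,::-1]; cv2.imwrite("pics/s1.png",cv2.resize(im[140:380,150:450],(750,600)))
E
```

```text
Traceback (most recent call last):
  File "h.py", line 23, in where
    print("t",s["clock"],"pos",s["position"].round(1),"clampxy",(c*d[0]+k*d[1]).round(1),(-k*d[0]+c*d[1]).round(1),"tip z",(s["position"][2]-11).round(1),"tool-y ang-yaw",(np.arctan2(M[1,1],M[0,1])-YAW).round(3),"zax",M[:,2].round(3),"F",s["contact_force"].round(1),"w",s["gripper_width"].round(1),"j",s["joints"].round(2))
                                                                                                                                                                                                                                                                              ^^^^^^^^^^^^^^^^^^^^^^^^
AttributeError: 'float' object has no attribute 'round'
```

```bash
sed -i 's/s\["gripper_width"\].round(1)/round(s["gripper_width"],1)/' h.py
python3 - <<'E'
from h import *
where()
im=get_image("scene")[:,:,::-1]; cv2.imwrite("pics/s1.png",cv2.resize(im[140:380,150:450],(750,600)))
E
```

```text
t 3.1 pos [ 525.8 -141.7  216.2] clampxy -36.8 64.9 tip z 205.2 tool-y ang-yaw -3.302 zax [-0.001  0.    -1.   ] F [-0.3  0.6 -0.4] w -0.3 j [ 0.03  0.25 -0.19 -0.   -1.13  0.1 ]
```

View pics/s1.png

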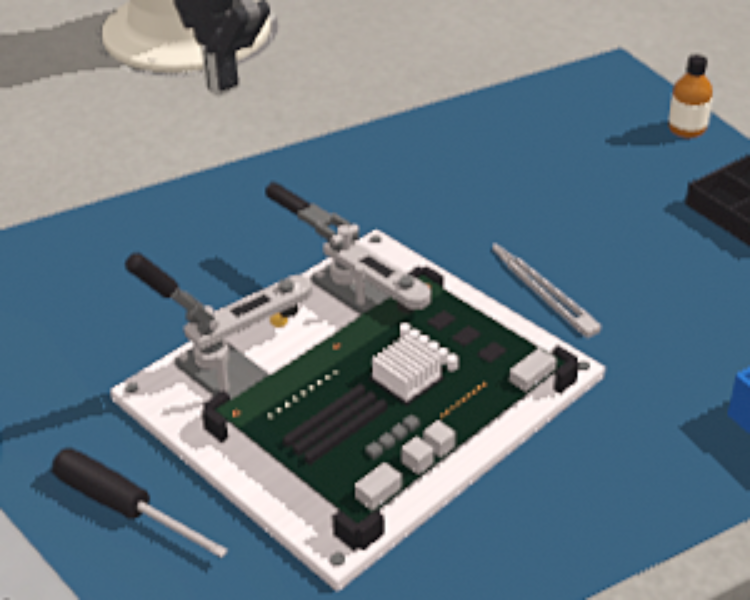

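The picture shows the shut fingers at (218,80), still high, with the strap and lever unmoved. I'm descending to a tip height of about 42.

drive_tool --increments '[[-1,[0,0,0.09],0],[-1,[0,0,0.09],0],[-1,[0,0,0.09],0],[-1,[0,0,0.09],0],[-1,[0,0,0.09],0],[-1,[0,0,0.09],0],[-1,[0,0,0],0]]'

```text
clock: 4.03
position: [524.4, -141.7, 52.6]
ee_rot: [0.754, -0.657, -0.002, 0.002]
contact_force: [1.1, -0.5, -0.4]
gripper_width: -0.4
```

Run:
```python
from h import *
where()
print(proj("scene",np.array([525.8,-141.7,43])))
im=get_image("scene")[:,:,::-1]; cv2.imwrite("pics/s2.png",cv2.resize(im[140:380,150:450],(750,600)))
im=get_image("top")[:,:,::-1]; cv2.imwrite("pics/t2.png",cv2.resize(im[150:310,265:465],(750,600)))
```

```text
t 4.025 pos [ 524.4 -141.7   52.6] clampxy -38.2 65.3 tip z 41.6 tool-y ang-yaw -3.301 zax [-0.005  0.    -1.   ] F [ 1.1 -0.5 -0.4] w -0.4 j [ 0.03  0.43 -0.4  -0.   -0.75  0.1 ]
[247.31171387 253.10703556]
```

View pics/s2.png

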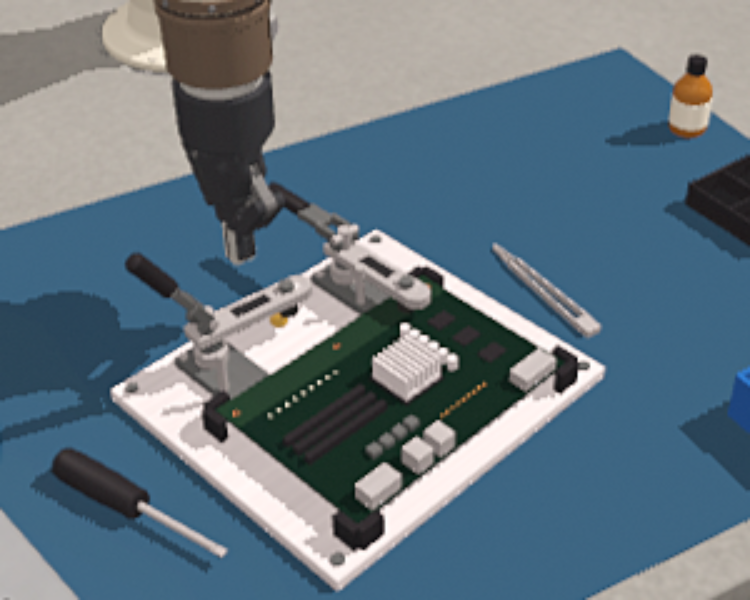

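View pics/t2.png

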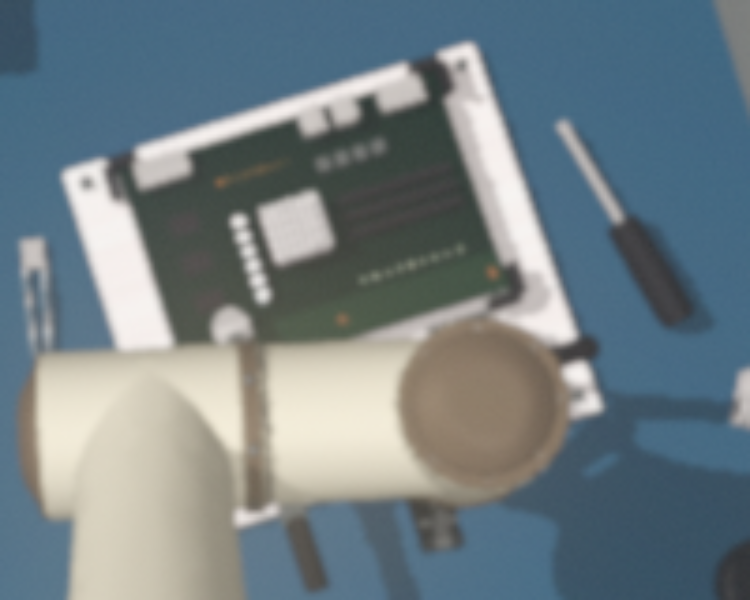

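Run:
```python
from h import *
im=get_image("scene")[:,:,::-1].copy()
z=cv2.resize(im[200:290,200:300],None,fx=7,fy=6.6667 if 0 else 6,interpolation=cv2.INTER_NEAREST)
for h,col in((0,(0,0,255)),(11,(0,255,0)),(54-19,(255,255,0)),):
    p=proj("scene",np.array([524.4,-141.7,52.6-11+h])); cv2.circle(z,(int((p[0]-200+.5)*7),int((p[1]-200+.5)*6)),5,col,2)
cv2.imwrite("pics/s3.png",z)
```

```text
(no output)
```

View pics/s3.png

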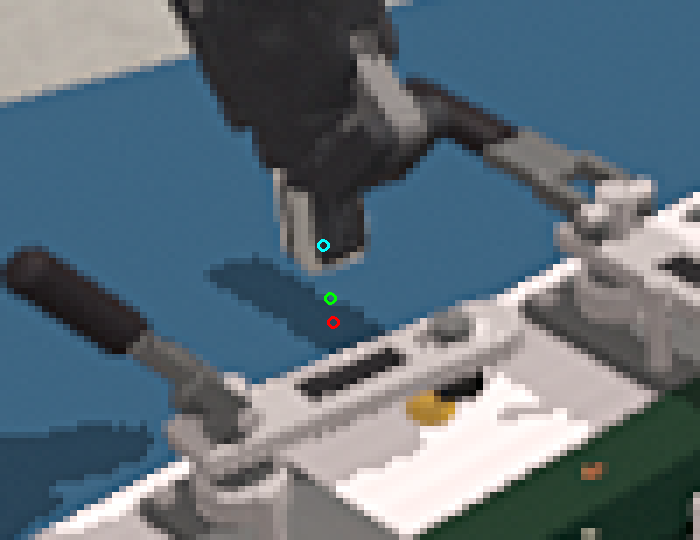

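Run:
```python
from h import *
print(proj("scene",np.array([525.8,-141.7,205.2])),proj("scene",np.array([525.8,-141.7,216.2])))
for z in(41.6,52.6,65): print(z,proj("top",np.array([524.4,-141.7,z])),proj("scene",np.array([524.4,-141.7,z])))
im=get_image("top")[:,:,::-1].copy()
z=cv2.resize(im[250:310,340:420],None,fx=9,fy=9,interpolation=cv2.INTER_CUBIC)
for h in (0,11,50,100):
    p=proj("top",np.array([524.4,-141.7,41.6+h])); cv2.circle(z,(int((p[0]-340+.5)*9),int((p[1]-250+.5)*9)),5,(0,0,255),2)
cv2.imwrite("pics/t3.png",z)
im=cv2.imread("pics/s1.png"); p=(proj("scene",np.array([525.8,-141.7,205.2]))-[150,140])*2.5; cv2.circle(im,tuple(int(a) for a in p),3,(0,0,255),1)
cv2.imwrite("pics/s4.png",cv2.resize(im[:220,100:370],None,fx=2.5,fy=2.5))
```

```text
[240.0499359  188.33474225] [239.50343775 183.46018698]
41.6 [373.77656525 274.24366126] [247.11366367 253.2494618 ]
52.6 [374.2147185  273.90889048] [246.66347625 249.24600131]
65 [374.71733369 273.52486757] [246.14913477 244.67202668]
```

View pics/t3.png

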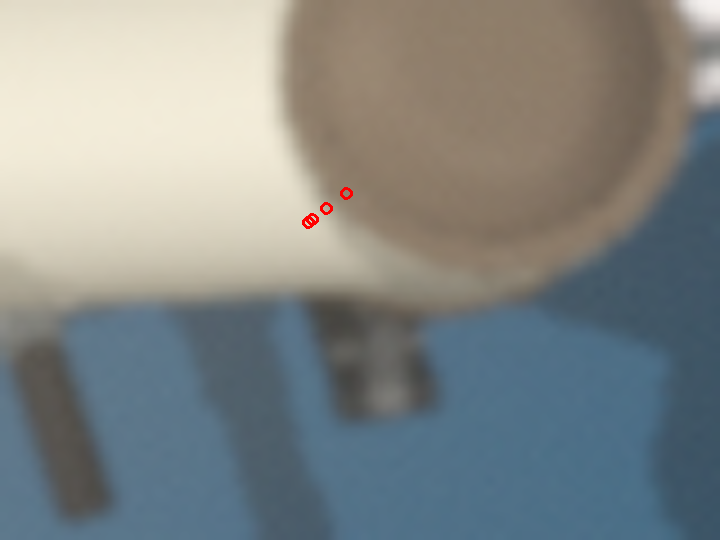

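View pics/s4.png

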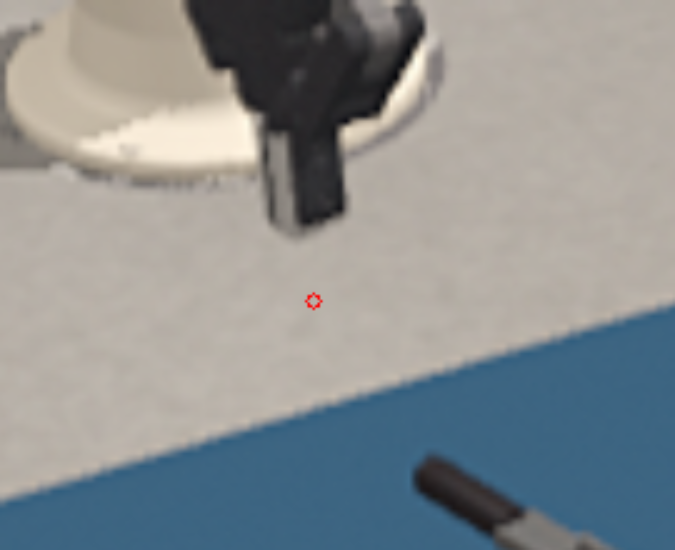

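The finger tip shows about 9 px higher in the scene view than the stated TCP predicts, which is roughly 24 mm in z. Before relying on either figure, I'll settle it with a gentle touch on the bare mat behind the fixture.

drive_tool --increments '[[-1,[0.05,0.065,0],0],[-1,[0.05,0.065,0],0],[-1,[0,0,0.04],0],[-1,[0,0,0.04],0],[-1,[0,0,0.03],0],[-1,[0,0,0],0]]'

```text
clock: 4.97
position: [491.0, -176.6, 20.2]
ee_rot: [0.755, -0.656, -0.001, 0.001]
contact_force: [-0.6, -0.3, -0.8]
gripper_width: 0.2
```

Run:
```python
from h import *
where()
im=get_image("scene")[:,:,::-1].copy()
s=read_state()["position"]
z=cv2.resize(im[200:290,200:300],None,fx=7,fy=6,interpolation=cv2.INTER_NEAREST)
p=proj("scene",s-[0,0,11]);cv2.circle(z,(int((p[0]-200+.5)*7),int((p[1]-200+.5)*6)),5,(0,0,255),2)
cv2.imwrite("pics/s5.png",z)
```

```text
t 4.975 pos [ 491.  -176.6   20.2] clampxy -80.3 41.7 tip z 9.2 tool-y ang-yaw -3.299 zax [-0.002  0.    -1.   ] F [-0.6 -0.3 -0.8] w 0.2 j [-0.03  0.45 -0.48 -0.   -0.65  0.17]
```

View pics/s5.png

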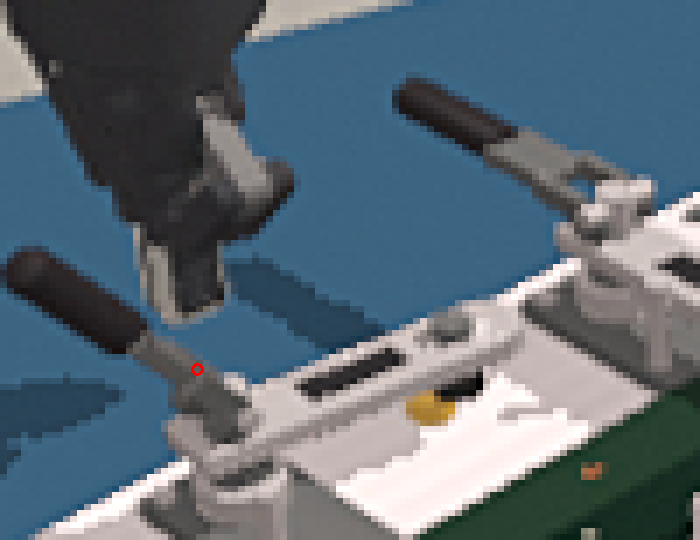

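drive_tool --increments '[[-1,[0,0,0.014],0],[-1,[0,0,0.008],0],[-1,[0,0,0.008],0],[-1,[0,0,0],0]]'

```text
clock: 5.52
position: [491.4, -176.8, 12.3]
ee_rot: [0.754, -0.656, -0.0, 0.0]
contact_force: [-0.3, -1.2, -0.9]
gripper_width: -0.1
```

drive_tool --increments '[[-1,[0,0,0.008],0],[-1,[0,0,0.008],0],[-1,[0,0,0],0]]'

```text
clock: 5.9
position: [491.3, -176.9, 7.4]
ee_rot: [0.754, -0.656, -0.0, 0.0]
contact_force: [-0.2, 0.5, 0.3]
gripper_width: 0.3
```

There's no contact at a nominal tip of -3.6, so the stated tip length is wrong for the shut gripper. I'll keep going gently until it touches.

drive_tool --increments '[[-1,[0,0,0.01],0],[-1,[0,0,0.01],0],[-1,[0,0,0],0]]'

```text
clock: 6.28
position: [491.2, -176.9, 1.3]
ee_rot: [0.754, -0.656, -0.0, 0.0]
contact_force: [1.0, -0.2, 0.3]
gripper_width: 0.0
```

drive_tool --increments '[[-1,[0,0,0.01],0],[-1,[0,0,0.01],0],[-1,[0,0,0],0]]'

```text
clock: 6.65
position: [491.2, -176.8, -4.7]
ee_rot: [0.754, -0.656, -0.0, 0.0]
contact_force: [0.4, -0.3, 0.8]
gripper_width: -0.1
```

drive_tool --increments '[[-1,[0,0,0.008],0],[-1,[0,0,0.007],0],[-1,[0,0,0],0]]'

```text
clock: 7.02
position: [491.3, -176.9, -9.1]
ee_rot: [0.755, -0.656, -0.0, 0.0]
contact_force: [0.2, 0.9, -0.1]
gripper_width: 0.1
```

Run:
```python
from h import *
where()
im=get_image("scene")[:,:,::-1].copy()
s=read_state()["position"]
z=cv2.resize(im[200:290,200:300],None,fx=7,fy=6,interpolation=cv2.INTER_NEAREST)
p=proj("scene",s);cv2.circle(z,(int((p[0]-200+.5)*7),int((p[1]-200+.5)*6)),5,(0,0,255),2)
cv2.imwrite("pics/s6.png",z)
```

```text
t 7.025 pos [ 491.3 -176.9   -9.1] clampxy -80.1 41.4 tip z -20.1 tool-y ang-yaw -3.3 zax [-0.  0. -1.] F [ 0.2  0.9 -0.1] w 0.1 j [-0.03  0.49 -0.5  -0.   -0.57  0.17]
```

View pics/s6.png

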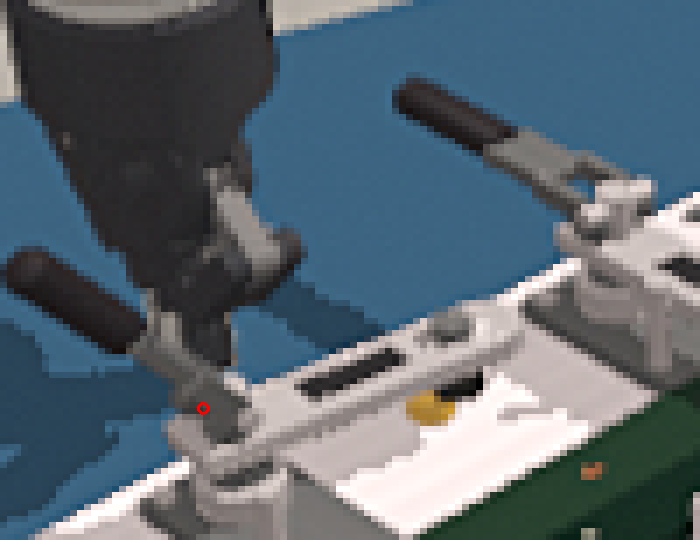

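drive_tool --increments '[[-1,[0,0,0.008],0],[-1,[0,0,0],0]]'

```text
clock: 7.32
position: [491.3, -176.9, -11.5]
ee_rot: [0.754, -0.656, -0.0, 0.0]
contact_force: [-0.6, -0.3, -0.7]
gripper_width: 0.1
```

drive_tool --increments '[[-1,[0,0,0.007],0],[-1,[0,0,0],0]]'

```text
clock: 7.58
position: [491.3, -176.9, -13.6]
ee_rot: [0.754, -0.656, -0.0, 0.0]
contact_force: [0.0, -0.6, -0.9]
gripper_width: 0.1
```

drive_tool --increments '[[-1,[0,0,0.007],0],[-1,[0,0,0],0]]'

```text
clock: 7.82
position: [491.7, -176.9, -14.8]
ee_rot: [0.755, -0.656, 0.0, -0.0]
contact_force: [-2.1, 1.3, 6.0]
gripper_width: 0.2
```

drive_tool --increments '[[-1,[0,0,0.005],0],[-1,[0,0,0],0]]'

```text
clock: 8.07
position: [491.7, -176.9, -14.8]
ee_rot: [0.755, -0.656, 0.0, 0.0]
contact_force: [-4.2, 2.1, 15.9]
gripper_width: -0.3
```

Contact came at TCP z ≈ -14.5, so the shut tips sit about 14.5 mm **behind** the TCP, which agrees with the picture. I'll use tip z = TCP z + 14.5. Now lifting to a tip height of about 42 and going back beside the strap.

drive_tool --increments '[[-1,[0,0,-0.05],0],[-1,[0,0,-0.05],0],[-1,[0,0,-0.05],0],[-1,[-0.05,-0.065,0],0],[-1,[-0.05,-0.065,0],0],[-1,[0,0,0],0],[-1,[0,0,0],0]]'

```text
clock: 8.95
position: [525.6, -141.1, 27.3]
ee_rot: [0.755, -0.656, -0.001, 0.001]
contact_force: [0.2, 0.5, -0.2]
gripper_width: -0.2
```

```bash
sed -i 's/\[2\]-11)/[2]+14.5)/' h.py
python3 - <<'E'
from h import *
where()
im=get_image("scene")[:,:,::-1].copy()
s=read_state()["position"]
z=cv2.resize(im[200:290,200:300],None,fx=7,fy=6,interpolation=cv2.INTER_NEAREST)
p=proj("scene",s+[0,0,14.5]);cv2.circle(z,(int((p[0]-200+.5)*7),int((p[1]-200+.5)*6)),5,(0,0,255),2)
cv2.imwrite("pics/s7.png",z)
E
```

```text
t 8.95 pos [ 525.6 -141.1   27.3] clampxy -36.8 65.5 tip z 41.8 tool-y ang-yaw -3.299 zax [-0.002  0.    -1.   ] F [ 0.2  0.5 -0.2] w -0.2 j [ 0.04  0.46 -0.42 -0.   -0.69  0.1 ]
```

View pics/s7.png

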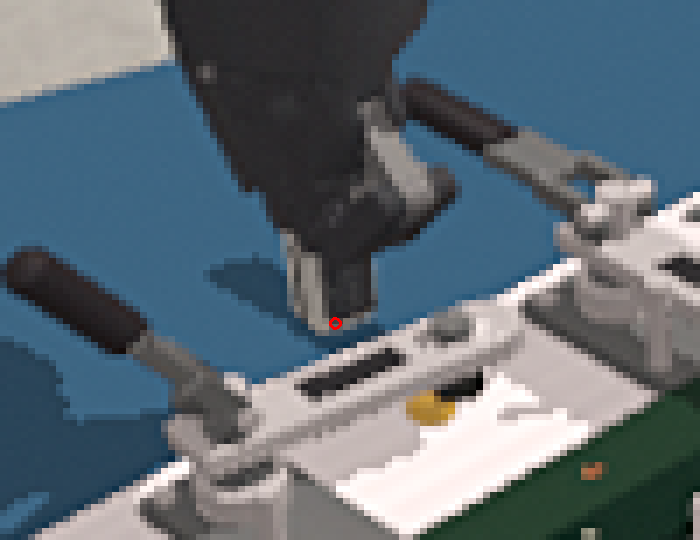

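The corrected tip mark now falls on the tip at (335,323). I'm closing the gap, then starting the swing along an arc about the stud.

drive_tool --increments '[[-1,[0,-0.03,0],0],[-1,[0,-0.03,0],0],[-1,[-0.009,-0.024,0],0.059],[-1,[-0.009,-0.024,0],0.059],[-1,[-0.009,-0.024,0],0.059],[-1,[0,0,0],0]]'

```text
clock: 9.75
position: [565.5, -130.8, 27.9]
ee_rot: [-0.628, 0.778, 0.0, -0.0]
contact_force: [-0.6, -0.2, 0.5]
gripper_width: 0.0
```

Run:
```python
from h import *
where()
im=get_image("scene")[:,:,::-1].copy()
z=cv2.resize(im[200:300,200:320],None,fx=6,fy=6,interpolation=cv2.INTER_NEAREST)
cv2.imwrite("pics/s8.png",z)
```

```text
t 9.75 pos [ 565.5 -130.8   27.9] clampxy 4.4 63.7 tip z 42.4 tool-y ang-yaw 2.631 zax [-0. -0. -1.] F [-0.6 -0.2  0.5] w 0.0 j [ 0.05  0.51 -0.33  0.   -0.73 -0.27]
```

View pics/s8.png

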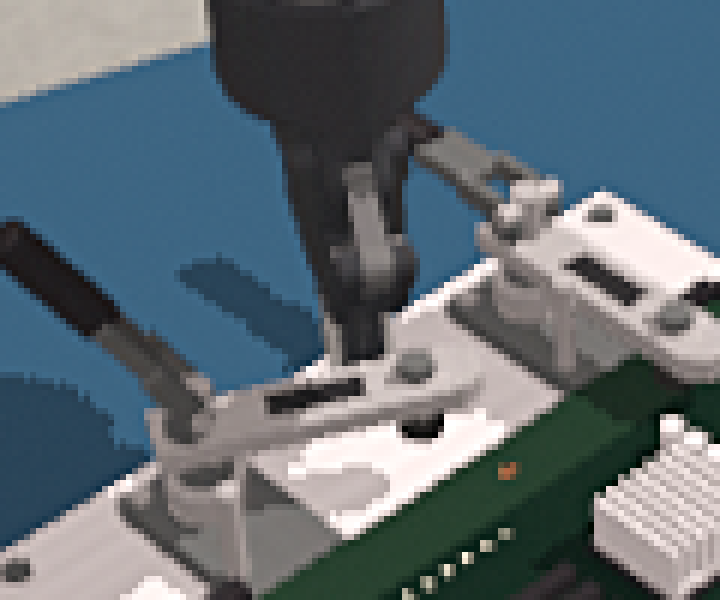

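Run:
```python
from h import *
P=onz("top",*T(377,425),24); print(P)
for z in(12,20,28):
    q=P.copy();q[2]=z; p=proj("scene",q); print(z,p,(p-200+.5)*[6,6])
print(proj("top",P))
im=get_image("scene")[:,:,::-1].copy()
cv2.imwrite("pics/s9.png",cv2.resize(im[245:285,240:290],None,fx=15,fy=15,interpolation=cv2.INTER_NEAREST))
im=cv2.imread("pics/scene0.png");cv2.imwrite("pics/s9b.png",cv2.resize(im[245:285,240:290],None,fx=15,fy=15,interpolation=cv2.INTER_NEAREST))
```

```text
[ 554.54821017 -122.69022145   24.        ]
12 [261.98917238 268.9807906 ] [374.93503428 416.8847436 ]
20 [261.73147607 266.15755962] [373.38885642 399.94535775]
28 [261.47141845 263.30845891] [371.82851068 382.85075343]
[365.16666667 262.96666667]
```

View pics/s9.png

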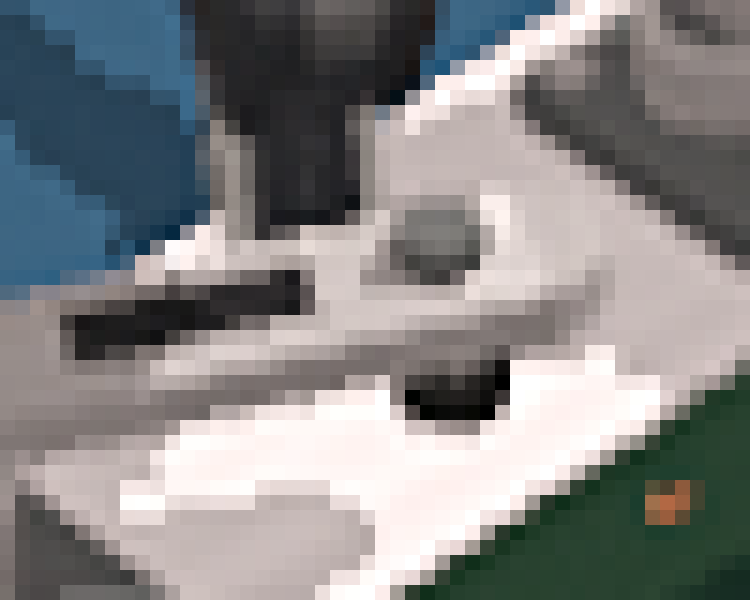

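View pics/s9b.png

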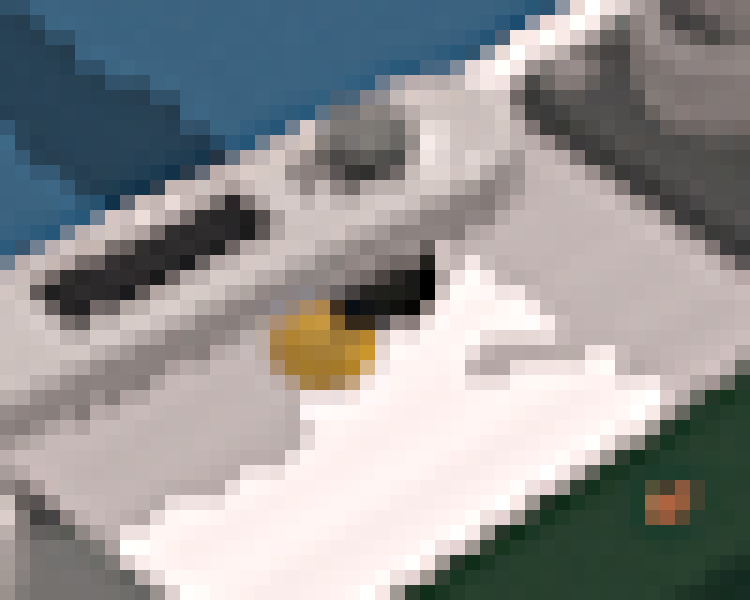

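The standoff is just hidden behind the strap, since its base row matches the strap's lower edge, and the tip clears it by 14 mm. The strap follows without noticeable force, so I'll continue.

drive_tool --increments '[[-1,[-0.009,-0.023,0],0.059],[-1,[-0.009,-0.023,0],0.059],[-1,[-0.009,-0.023,0],0.059],[-1,[-0.009,-0.023,0],0.059],[-1,[-0.009,-0.023,0],0.059],[-1,[-0.009,-0.023,0],0.059],[-1,[0,0,0],0]]'

```text
clock: 10.72
position: [608.6, -136.6, 27.9]
ee_rot: [-0.319, 0.948, -0.0, 0.0]
contact_force: [-0.3, 1.0, 1.0]
gripper_width: 0.3
```

Run:
```python
from h import *
where()
im=get_image("scene")[:,:,::-1].copy()
z=cv2.resize(im[200:300,200:320],None,fx=6,fy=6,interpolation=cv2.INTER_NEAREST)
cv2.imwrite("pics/s10.png",z)
```

```text
t 10.725 pos [ 608.6 -136.6   27.9] clampxy 43.8 45.5 tip z 42.4 tool-y ang-yaw 1.924 zax [ 0.  0. -1.] F [-0.3  1.   1. ] w 0.3 j [ 0.04  0.57 -0.21 -0.   -0.79 -0.96]
```

View pics/s10.png

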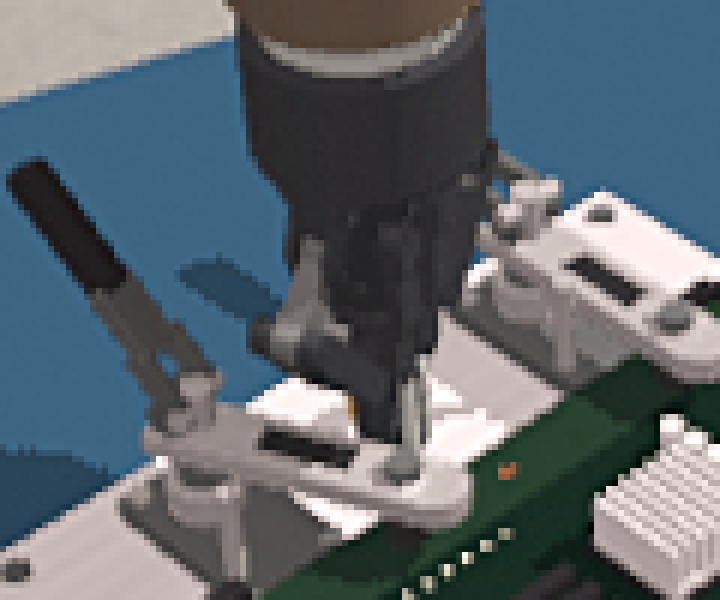

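The strap is at about 0.35 rad, and the standoff is visible in place at (352,408). I'm finishing the swing slowly while watching the force.

drive_tool --increments '[[-1,[-0.009,-0.023,0],0.059],[-1,[-0.009,-0.023,0],0.059],[-1,[-0.004,-0.01,0],0.025],[-1,[0,0,0],0]]'

```text
clock: 11.28
position: [622.7, -147.4, 28.0]
ee_rot: [-0.181, 0.983, -0.0, 0.0]
contact_force: [-0.6, 1.1, 0.2]
gripper_width: 0.0
```

drive_tool --increments '[[-1,[-0.002,-0.005,0],0.013],[-1,[-0.002,-0.005,0],0.013],[-1,[0,0,0],0]]'

```text
clock: 11.65
position: [625.1, -149.8, 28.1]
ee_rot: [-0.154, 0.988, -0.0, 0.0]
contact_force: [0.7, 2.3, -0.5]
gripper_width: -0.2
```

Run:
```python
from h import *
where()
im=get_image("scene")[:,:,::-1].copy()
z=cv2.resize(im[200:300,200:320],None,fx=6,fy=6,interpolation=cv2.INTER_NEAREST)
cv2.imwrite("pics/s11.png",z)
```

```text
t 11.65 pos [ 625.1 -149.8   28.1] clampxy 55.7 28.1 tip z 42.6 tool-y ang-yaw 1.584 zax [ 0.  0. -1.] F [ 0.7  2.3 -0.5] w -0.2 j [ 0.02  0.59 -0.16 -0.   -0.82 -1.28]
```

View pics/s11.png

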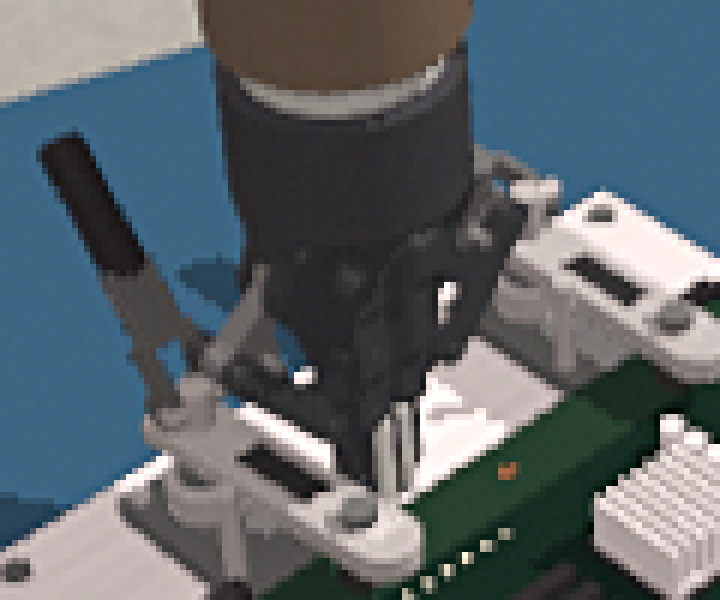

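drive_tool --increments '[[-1,[0,-0.005,0],0],[-1,[0,0,0],0]]'

```text
clock: 11.95
position: [625.4, -151.4, 28.0]
ee_rot: [-0.154, 0.988, -0.0, 0.0]
contact_force: [0.1, 3.3, 1.2]
gripper_width: 0.2
```

drive_tool --increments '[[-1,[0,-0.004,0],0],[-1,[0,0,0],0]]'

```text
clock: 12.2
position: [625.7, -152.5, 28.0]
ee_rot: [-0.154, 0.988, -0.0, 0.0]
contact_force: [1.8, 3.0, 0.5]
gripper_width: 0.0
```

drive_tool --increments '[[-1,[0,-0.004,0],0],[-1,[0,0,0],0]]'

```text
clock: 12.45
position: [626.1, -153.6, 28.0]
ee_rot: [-0.154, 0.988, -0.0, 0.0]
contact_force: [1.2, 3.2, -0.4]
gripper_width: -0.7
```

drive_tool --increments '[[-1,[0,-0.004,0],0],[-1,[0,0,0],0]]'

```text
clock: 12.7
position: [626.5, -154.7, 28.1]
ee_rot: [-0.154, 0.988, -0.0, 0.0]
contact_force: [1.4, 3.4, 0.4]
gripper_width: -0.2
```

drive_tool --increments '[[-1,[0,-0.004,0],0],[-1,[0,0,0],0]]'

```text
clock: 12.95
position: [626.7, -155.2, 28.0]
ee_rot: [-0.154, 0.988, 0.0, 0.0]
contact_force: [0.6, 5.8, 0.6]
gripper_width: 0.1
```

drive_tool --increments '[[-1,[0,-0.004,0],0],[-1,[0,0,0],0]]'

```text
clock: 13.2
position: [626.9, -155.5, 27.9]
ee_rot: [-0.154, 0.988, 0.001, -0.0]
contact_force: [0.6, 8.0, 0.9]
gripper_width: 0.1
```

Run:
```python
from h import *
where()
im=get_image("scene")[:,:,::-1].copy()
z=cv2.resize(im[200:300,200:320],None,fx=6,fy=6,interpolation=cv2.INTER_NEAREST)
c,k=np.cos(YAW),np.sin(YAW)
for x,y,h in((98,0,48),(75,0,48),(98,0,58),(36,-16.5,61),(75,0,61)):
    X=np.array([STUD[0]+c*x-k*y,STUD[1]+k*x+c*y,h]); p=(proj("scene",X)-200+.5)*6; cv2.circle(z,tuple(int(a) for a in p),3,(0,0,255),1)
cv2.imwrite("pics/s12.png",z)
```

```text
t 13.2 pos [ 626.9 -155.5   27.9] clampxy 55.8 22.1 tip z 42.4 tool-y ang-yaw 1.584 zax [-0.     0.002 -1.   ] F [0.6 8.  0.9] w 0.1 j [ 0.01  0.6  -0.15 -0.   -0.82 -1.27]
```

View pics/s12.png

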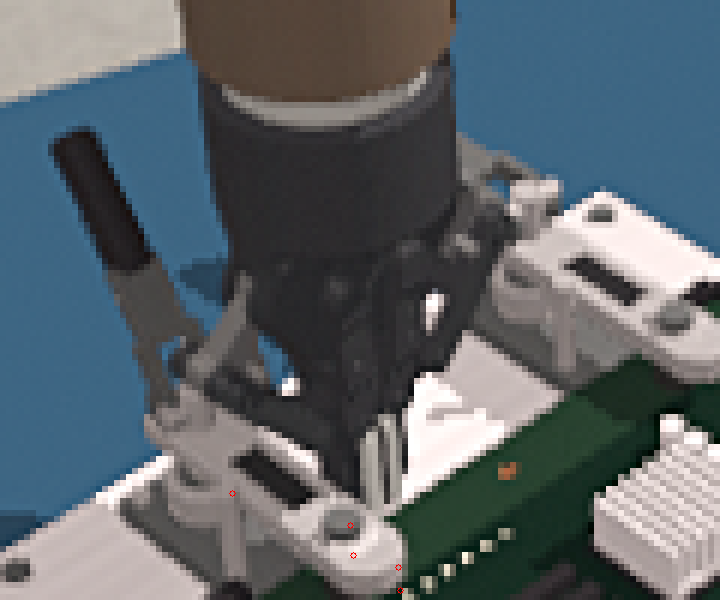

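The force climbs from 3 N of sliding to 8 N with little motion. The pin seen at (232,500) coincides with its predicted point (232,493) and the strap edge sits against it, so the stop is reached. Backing off and lifting clear to check.

drive_tool --increments '[[-1,[0,0.03,0],0],[-1,[0,0.04,0],0],[-1,[0,0,-0.1],0],[-1,[0,0,-0.12],0],[-1,[0,0,-0.12],0],[-1,[0,0,-0.1],0],[-1,[0,0,0],0]]'

```text
clock: 14.12
position: [621.8, -137.2, 163.1]
ee_rot: [-0.154, 0.988, -0.001, 0.003]
contact_force: [-0.2, -1.4, -0.9]
gripper_width: 0.0
```

Run:
```python
from h import *
where()
for n in("scene","top"):
    im=get_image(n)[:,:,::-1].copy(); cv2.imwrite(f"pics/{n}13.png",im)
im=cv2.imread("pics/scene13.png");cv2.imwrite("pics/s13.png",cv2.resize(im[200:300,200:320],None,fx=6,fy=6,interpolation=cv2.INTER_NEAREST))
im=cv2.imread("pics/top13.png");cv2.imwrite("pics/t13.png",cv2.resize(im[150:310,265:465],(750,600)))
```

```text
t 14.125 pos [ 621.8 -137.2  163.1] clampxy 56.3 41.2 tip z 177.6 tool-y ang-yaw 1.584 zax [ 0.005 -0.001 -1.   ] F [-0.2 -1.4 -0.9] w 0.0 j [ 0.04  0.44 -0.04  0.   -1.08 -1.3 ]
```

View pics/s13.png

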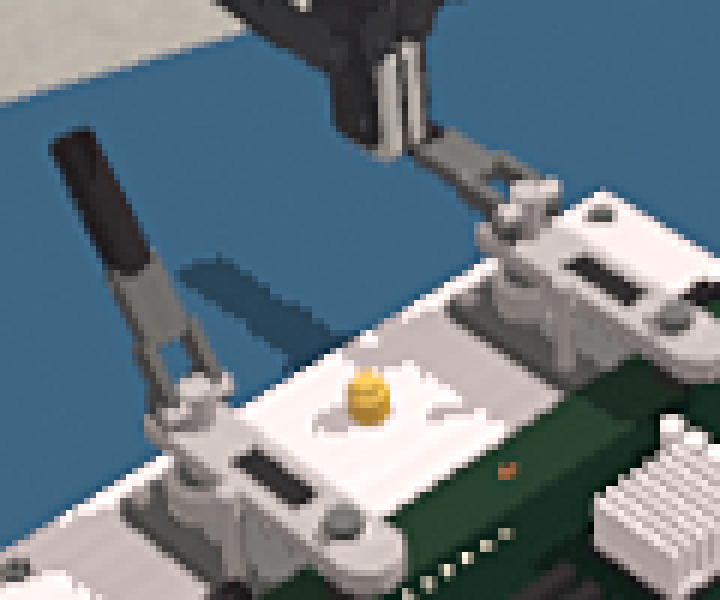

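View pics/t13.png

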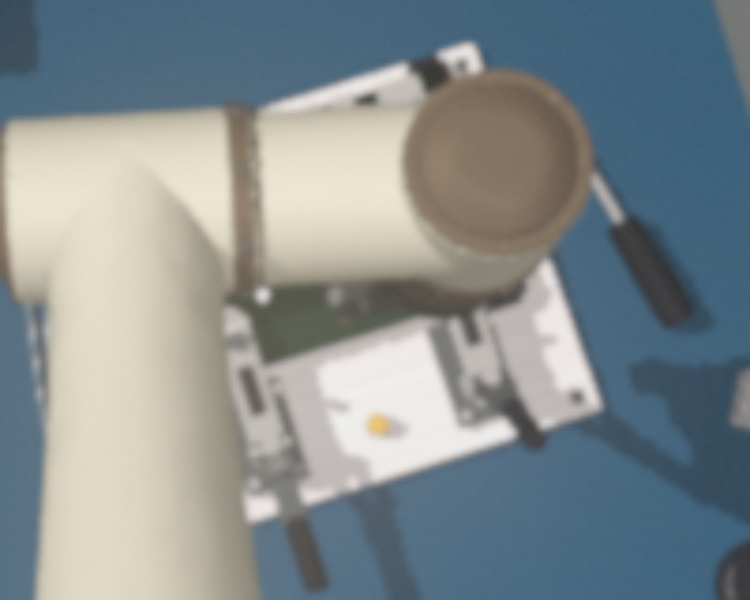

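Run:
```python
from h import *
P,e=tri(T(536,438),(200+71/6-.5,200+137/6-.5)); print(P,e)
c,k=np.cos(YAW),np.sin(YAW); d=P[:2]-STUD; print("clamp",c*d[0]+k*d[1],-k*d[0]+c*d[1],P[2]-66.7)
# bolt in scene -> clamp
for z in(58,61):
    P=onz("scene",200+342/6-.5,200+520/6-.5,z);d=P[:2]-STUD; print("bolt",c*d[0]+k*d[1],-k*d[0]+c*d[1])
```

```text
[ 532.56739493 -208.88277544  152.02811446] 1.4710160985598362
clamp -50.00408614482775 -1.3061195863922634 85.32811446271198
bolt 68.52704965905457 1.8297962709273285
bolt 71.12814776118432 -0.10247707453189747
```

The view shows the strap home, the standoff unmoved at (377,425) and the lever end at clamp (-50,-1) with a height of 152, which gives a lever angle of about 1.04. Next I'll go behind the raised lever on its board side.

drive_tool --increments '[[-1,[0.072,-0.045,0],0],[-1,[0.072,-0.045,0],0],[-1,[0.072,-0.045,0],0.006],[-1,[0,0,0.05],0],[-1,[0,0,0.05],0],[-1,[0,0,0.05],0],[-1,[0,0,0],0]]'

```text
clock: 15.1
position: [570.4, -194.8, 112.7]
ee_rot: [-0.149, 0.989, 0.001, -0.002]
contact_force: [-0.5, 0.5, -0.1]
gripper_width: -0.0
```

Run:
```python
from h import *
where()
im=get_image("scene")[:,:,::-1].copy()
cv2.imwrite("pics/s14.png",cv2.resize(im[180:300,180:320],None,fx=5,fy=5,interpolation=cv2.INTER_NEAREST))
```

```text
t 15.1 pos [ 570.4 -194.8  112.7] clampxy -9.7 1.1 tip z 127.2 tool-y ang-yaw 1.572 zax [-0.004  0.001 -1.   ] F [-0.5  0.5 -0.1] w -0.0 j [-0.06  0.44 -0.18 -0.   -0.95 -1.21]
```

View pics/s14.png

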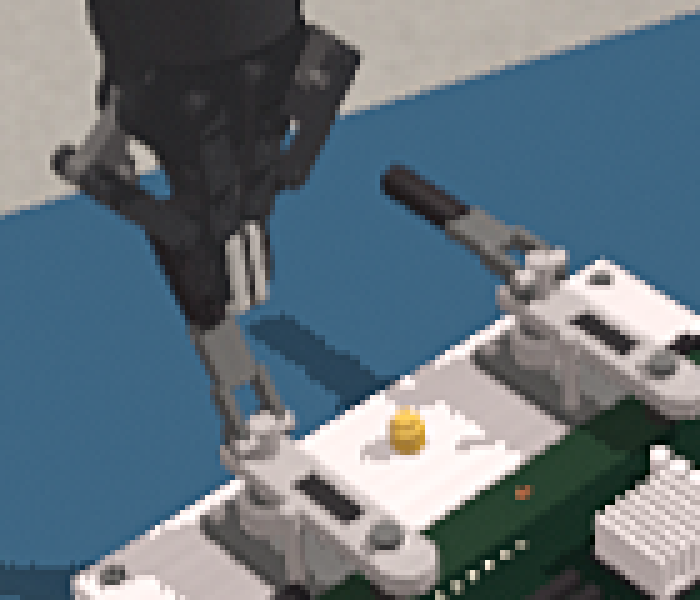

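drive_tool --increments '[[-1,[0.026,-0.005,0.004],0],[-1,[0.026,0,0.004],0],[-1,[0.014,0,0.01],0],[-1,[0.014,0,0.01],0],[-1,[0.012,0,0.012],0],[-1,[0.012,0,0.012],0],[-1,[0,0,0],0]]'

```text
clock: 16.02
position: [540.9, -206.3, 99.4]
ee_rot: [-0.148, 0.989, 0.0, -0.001]
contact_force: [0.8, -0.9, 3.2]
gripper_width: -0.3
```

Run:
```python
from h import *
where()
im=get_image("scene")[:,:,::-1].copy()
cv2.imwrite("pics/s15.png",cv2.resize(im[180:300,180:320],None,fx=5,fy=5,interpolation=cv2.INTER_NEAREST))
```

```text
t 16.025 pos [ 540.9 -206.3   99.4] clampxy -41.3 -1.3 tip z 113.9 tool-y ang-yaw 1.571 zax [-0.002 -0.    -1.   ] F [ 0.8 -0.9  3.2] w -0.3 j [-0.08  0.42 -0.26  0.   -0.89 -1.19]
```

View pics/s15.png

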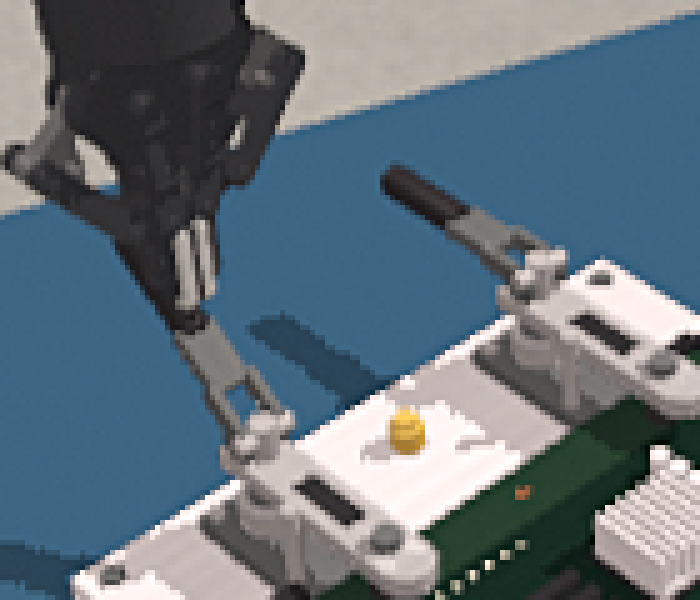

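The lever is following, with its grip end under the fingertip at (190,318) and a force of about 3 N. Continuing down.

drive_tool --increments '[[-1,[0.01,0,0.016],0],[-1,[0.01,0,0.016],0],[-1,[0.008,0,0.015],0],[-1,[0.008,0,0.015],0],[-1,[0.005,0,0.016],0],[-1,[0.005,0,0.016],0],[-1,[0,0,0],0]]'

```text
clock: 16.95
position: [527.4, -210.2, 70.6]
ee_rot: [-0.148, 0.989, 0.0, -0.001]
contact_force: [-0.4, -0.5, 1.9]
gripper_width: 0.0
```

Run:
```python
from h import *
where()
im=get_image("scene")[:,:,::-1].copy()
cv2.imwrite("pics/s16.png",cv2.resize(im[180:300,180:320],None,fx=5,fy=5,interpolation=cv2.INTER_NEAREST))
```

```text
t 16.95 pos [ 527.4 -210.2   70.6] clampxy -55.4 -1.1 tip z 85.1 tool-y ang-yaw 1.571 zax [-0.003  0.    -1.   ] F [-0.4 -0.5  1.9] w 0.0 j [-0.09  0.44 -0.32  0.   -0.82 -1.18]
```

View pics/s16.png

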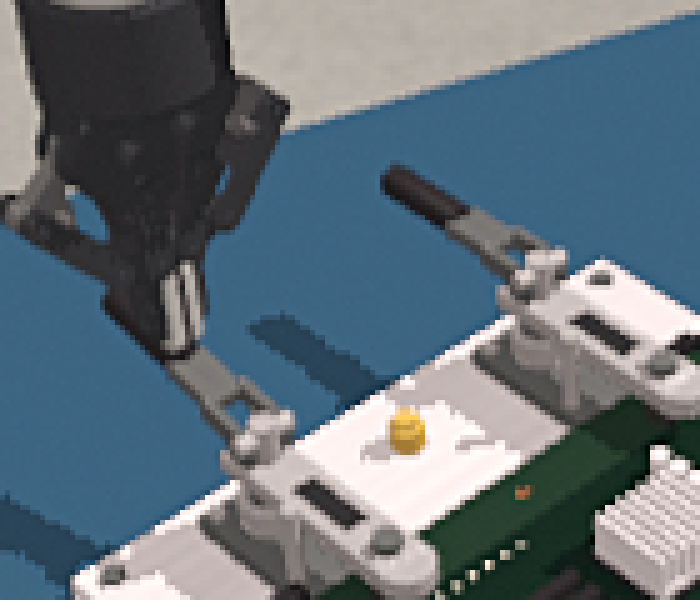

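drive_tool --increments '[[-1,[0.006,0,0.014],0],[-1,[0.006,0,0.012],0],[-1,[0.003,0,0.008],0],[-1,[0,0,0],0]]'

```text
clock: 17.5
position: [525.4, -211.1, 61.1]
ee_rot: [-0.149, 0.989, -0.0, 0.001]
contact_force: [0.8, 1.2, 1.8]
gripper_width: 0.1
```

drive_tool --increments '[[-1,[0,0,0.006],0],[-1,[0,0,0],0]]'

```text
clock: 17.75
position: [525.1, -211.2, 59.4]
ee_rot: [-0.148, 0.989, -0.0, 0.001]
contact_force: [1.8, 2.3, 3.1]
gripper_width: -0.1
```

drive_tool --increments '[[-1,[0,0,0.005],0],[-1,[0,0,0],0]]'

```text
clock: 18.0
position: [525.0, -211.4, 58.5]
ee_rot: [-0.149, 0.989, -0.0, 0.001]
contact_force: [1.3, 1.2, 6.5]
gripper_width: -0.2
```

drive_tool --increments '[[-1,[0,0,0.005],0],[-1,[0,0,0],0]]'

```text
clock: 18.25
position: [525.0, -211.6, 57.9]
ee_rot: [-0.149, 0.989, -0.001, 0.001]
contact_force: [-0.8, 3.2, 12.1]
gripper_width: 0.3
```

drive_tool --increments '[[-1,[0,0,0.005],0],[-1,[0,0,0],0]]'

```text
clock: 18.5
position: [525.0, -211.7, 57.4]
ee_rot: [-0.149, 0.989, -0.001, 0.001]
contact_force: [-2.2, 3.0, 17.1]
gripper_width: -0.2
```

Run:
```python
from h import *
where()
im=get_image("scene")[:,:,::-1].copy()
cv2.imwrite("pics/s17.png",cv2.resize(im[180:300,180:320],None,fx=5,fy=5,interpolation=cv2.INTER_NEAREST))
```

```text
t 18.5 pos [ 525.  -211.7   57.4] clampxy -58.1 -1.8 tip z 71.9 tool-y ang-yaw 1.573 zax [ 0.001 -0.001 -1.   ] F [-2.2  3.  17.1] w -0.2 j [-0.1   0.45 -0.34  0.   -0.78 -1.18]
```

View pics/s17.png

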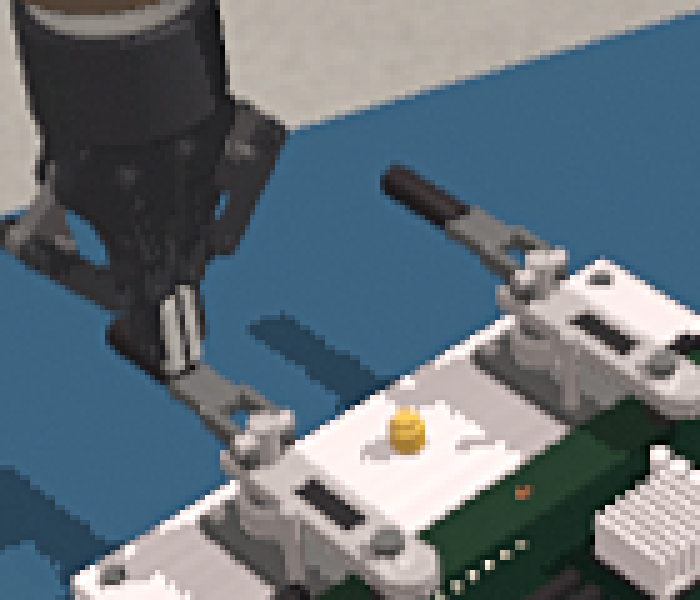

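Run:
```python
from h import *
c,k=np.cos(YAW),np.sin(YAW)
for st in((580,-193.),(536.2,-49.8)):
  for x,h in((-98,66.7),(0,66.7),(-98,66.7+5)):
    X=np.array([st[0]+c*x,st[1]+k*x,h]); print(st,x,h,((proj("scene",X)-180+.5)*5).round())
```

```text
(580, -193.0) -98 66.7 [121. 331.]
(580, -193.0) 0 66.7 [267. 437.]
(580, -193.0) -98 71.7 [119. 322.]
(536.2, -49.8) -98 66.7 [392. 182.]
(536.2, -49.8) 0 66.7 [541. 273.]
(536.2, -49.8) -98 71.7 [392. 173.]
```

The lever end at about (115,332) matches the level prediction of (121,331). One last firm press, then retract.

drive_tool --increments '[[-1,[0,0,0.005],0],[-1,[0,0,0],0]]'

```text
clock: 18.8
position: [525.0, -212.2, 56.8]
ee_rot: [-0.149, 0.989, -0.001, 0.001]
contact_force: [-5.3, 2.1, 21.9]
gripper_width: 0.3
```

drive_tool --increments '[[-1,[0,0,-0.03],0],[-1,[0,0,-0.08],0],[-1,[0,0,-0.12],0],[-1,[0,0,-0.12],0],[-1,[0.1,0,-0.1],0],[-1,[0.15,0,0],0],[-1,[0.15,0,0],0],[-1,[0,0,0],0]]'

```text
clock: 19.8
position: [405.2, -246.5, 187.0]
ee_rot: [-0.147, 0.989, 0.001, -0.002]
contact_force: [0.0, 1.0, 0.2]
gripper_width: -0.1
```

Run:
```python
from h import *
where()
im=get_image("scene")[:,:,::-1].copy(); cv2.imwrite("pics/scene18.png",im)
cv2.imwrite("pics/s18.png",cv2.resize(im[180:300,180:320],None,fx=5,fy=5,interpolation=cv2.INTER_NEAREST))
im=get_image("top")[:,:,::-1].copy();cv2.imwrite("pics/t18.png",cv2.resize(im[150:310,265:465],(750,600)))
```

```text
t 19.8 pos [ 405.2 -246.5  187. ] clampxy -182.8 0.0 tip z 201.5 tool-y ang-yaw 1.568 zax [-0.005  0.002 -1.   ] F [0.  1.  0.2] w -0.1 j [-0.2   0.16 -0.39 -0.   -1.03 -1.07]
```

View pics/s18.png

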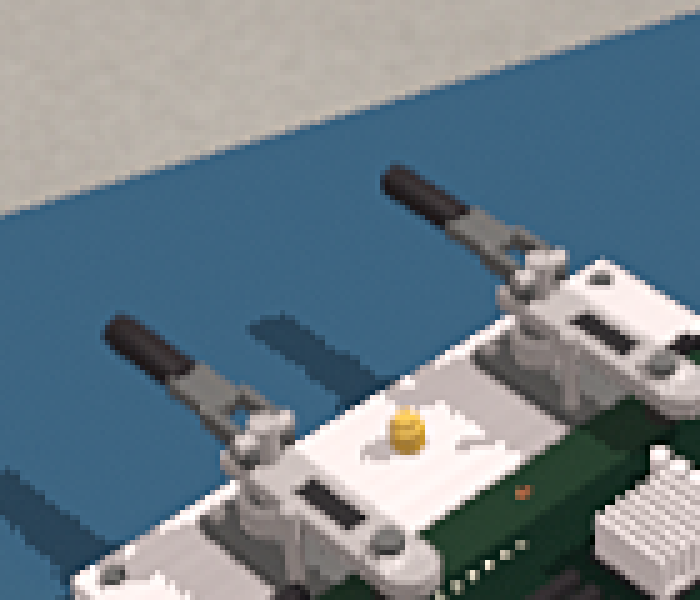

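View pics/t18.png

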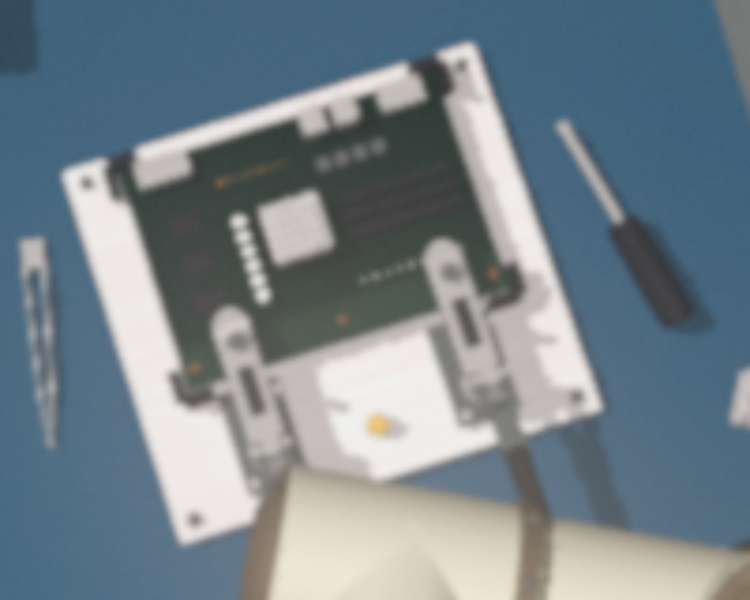

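Run:
```python
from h import *
im=cv2.imread("pics/scene18.png"); g=im.max(2)
m=(g<75).astype(np.uint8); m[:, :195]=0
m[260:]=0; m[:205]=0
k,l,st,ce=cv2.connectedComponentsWithStats(m)
c,s=np.cos(YAW),np.sin(YAW)
for i in range(1,k):
    if st[i,4]>40:
        ys,xs=np.where(l==i); d=cv2.fitLine(np.c_[xs,ys].astype(np.float32),2,0,.01,.01).ravel(); print(st[i],ce[i],np.degrees(np.arctan2(d[1],d[0])))
for st in((580,-193.),(536.2,-49.8)):
  for q in(0,.05,.1):
    P=[proj("scene",np.array([st[0]-c*r*np.cos(q),st[1]-s*r*np.cos(q),66.7+r*np.sin(q)])) for r in(48,98)]
    d=P[0]-P[1]; print(st,q,(P[0]+P[1])/2,np.degrees(np.arctan2(d[1],d[0])))
```

```text
[ 424  205   72   37 1745] [458.77936963 219.48137536] -4.3905873
[256 213  26  24 128] [266.0234375 221.0703125] 39.594948
[554 229  59  23 160] [584.03125 241.025  ] 19.638298
[201 243  18  14 124] [208.76612903 249.63709677] 32.23209
[314 247  19  13  98] [322.96938776 252.84693878] 44.313526
(580, -193.0) 0 [210.97939468 251.00012142] 36.01465641848461
(580, -193.0) 0.05 [210.7705714  249.65249482] 37.981192473321514
(580, -193.0) 0.1 [210.61410097 248.33985461] 39.82693257604501
(536.2, -49.8) 0 [265.36919345 220.49015485] 31.402323752877482
(536.2, -49.8) 0.05 [265.28597259 219.18154277] 33.68618855905465
(536.2, -49.8) 0.1 [265.25639978 217.90292339] 35.85392583373597
```

Run:
```python
from h import *
im=cv2.imread("pics/scene18.png"); g=im.max(2).astype(int)
for nm,x0,y0 in(("open",198,240),("shut",253,209)):
    w=im[y0:y0+24,x0:x0+24].astype(int); m=((w.max(2)<85)&(w.max(2)-w.min(2)<25)).astype(np.uint8)
    k,l,st,ce=cv2.connectedComponentsWithStats(m); i=1+np.argmax(st[1:,4]); l=l==i
    ys,xs=np.where(l); d=cv2.fitLine(np.c_[xs,ys].astype(np.float32),2,0,.01,.01).ravel()
    print(nm,l.sum(),ce[i]+[x0,y0],np.degrees(np.arctan2(d[1],d[0])))
    for r in l: print("".join("#" if a else "." for a in r))
cv2.imwrite("pics/s19.png",np.hstack([cv2.resize(im[y:y+40,x:x+50],None,fx=7.9,fy=7.9,interpolation=cv2.INTER_NEAREST) for x,y in((198,238),(253,207))]))
```

```text
open 135 [209.65925926 250.44444444] 41.036644
........................
........................
........................
.....##.................
....######..............
...########.............
...##########...........
...###########..........
....###########.........
....#############.......
......############......
.......############.....
.........############...
..........###########...
...........#########....
.............###.#......
..............##........
................#.......
................##......
.................##.....
...................##...
....................##..
.....................#..
......................##
shut 118 [265.05084746 220.1440678 ] 38.213116
........................
........................
........................
........................
.....##.................
....#####...............
....#######.............
...#########............
....##########..........
....############........
.....############.......
.......############.....
.........###########....
..........###########...
............#######.....
.............####.......
...............##.......
................##......
.................###....
...................###..
.....................##.
......................##
.......................#
.......................#
```

View pics/s19.png

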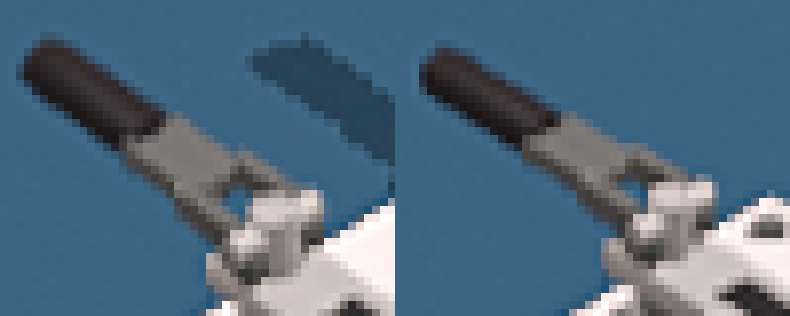

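The lever matches the locked one: end offset (-55,30) px, against (-54,30) expected at level. Next I'll check the strap angle against the locked strap using bolt and slot centroids.

Run:
```python
from h import *
top=get_image("top")[:,:,::-1].copy(); cv2.imwrite("pics/top19.png",top)
sc=cv2.imread("pics/scene18.png")
a=cv2.resize(top[205:285,310:400],None,fx=8,fy=7.4,interpolation=cv2.INTER_CUBIC); cv2.imwrite("pics/t19.png",a)
c,s=np.cos(YAW),np.sin(YAW)
def fx(P): d=P[:2]-np.array([648.9,-93.7]); return np.round([c*d[0]+s*d[1],-s*d[0]+c*d[1]],1)
# slots: dark blobs
for n,im in(("top",top),("scene",sc)):
    g=im.max(2)
    for nm,y in(("open",-75),("shut",75)):
        X=np.array([648.9+c*(-95+45)-s*y,-93.7+s*(-95+45)+c*y,55]); p=proj(n,X); r=9 if n=="top" else 12
        x0,y0=int(p[0])-r,int(p[1])-r; w=g[y0:y0+2*r,x0:x0+2*r]
        m=(w<80).astype(np.uint8); k,l,st,ce=cv2.connectedComponentsWithStats(m)
        for i in range(1,k):
            if st[i,4]>5:
                ys,xs=np.where(l==i); wt=(110-w[l==i].astype(float)); u=np.average(xs,weights=wt)+x0; v=np.average(ys,weights=wt)+y0
                d=cv2.fitLine(np.c_[xs,ys].astype(np.float32),2,0,.01,.01).ravel()
                A=fx(onz(n,u,v,55));B=fx(onz(n,u+5*d[0],v+5*d[1],55)); D=A-B
                print(n,nm,st[i,4],A,"pred",p.round(1),"seen",round(u,1),round(v,1),"ang",np.arctan(D[1]/D[0]).round(3))
```

```text
top open 10 [-33.  -95.2] pred [388.5 233.9] seen 393.9 225.0 ang 0.888
scene open 49 [-56.2 -75. ] pred [247.9 282.1] seen 245.9 280.6 ang 0.033
scene shut 36 [-56.2  74.9] pred [302.5 247.4] seen 300.4 246.1 ang 0.055
```

View pics/t19.png

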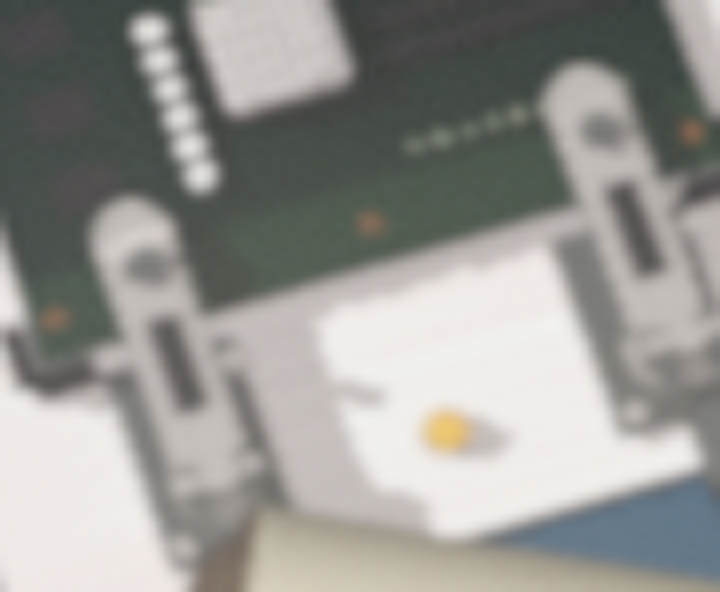

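Run:
```python
from h import *
a=cv2.imread("pics/scene0.png");b=cv2.imread("pics/scene18.png")
d=cv2.absdiff(a,b).max(2)>40
k,l,st,_=cv2.connectedComponentsWithStats(d.astype(np.uint8)); print([tuple(x) for x in st[1:] if x[4]>15])
where(); job_done()
```

```text
[(np.int32(0), np.int32(0), np.int32(30), np.int32(48), np.int32(917)), (np.int32(0), np.int32(0), np.int32(237), np.int32(230), np.int32(11866)), (np.int32(204), np.int32(0), np.int32(76), np.int32(107), np.int32(2079)), (np.int32(225), np.int32(84), np.int32(6), np.int32(9), np.int32(21)), (np.int32(183), np.int32(86), np.int32(19), np.int32(38), np.int32(233)), (np.int32(233), np.int32(90), np.int32(12), np.int32(12), np.int32(64)), (np.int32(256), np.int32(90), np.int32(21), np.int32(41), np.int32(585)), (np.int32(224), np.int32(98), np.int32(8), np.int32(27), np.int32(56)), (np.int32(239), np.int32(103), np.int32(24), np.int32(50), np.int32(252)), (np.int32(0), np.int32(114), np.int32(7), np.int32(17), np.int32(67)), (np.int32(0), np.int32(137), np.int32(4), np.int32(12), np.int32(28)), (np.int32(203), np.int32(153), np.int32(40), np.int32(13), np.int32(280)), (np.int32(0), np.int32(163), np.int32(155), np.int32(49), np.int32(1943)), (np.int32(0), np.int32(231), np.int32(97), np.int32(64), np.int32(2570)), (np.int32(200), np.int32(241), np.int32(74), np.int32(60), np.int32(1036)), (np.int32(174), np.int32(274), np.int32(33), np.int32(23), np.int32(104)), (np.int32(215), np.int32(293), np.int32(16), np.int32(9), np.int32(76)), (np.int32(199), np.int32(294), np.int32(14), np.int32(5), np.int32(26)), (np.int32(146), np.int32(298), np.int32(49), np.int32(19), np.int32(243)), (np.int32(224), np.int32(302), np.int32(8), np.int32(5), np.int32(19))]
t 19.95 pos [ 409.4 -246.4  187.6] clampxy -178.8 -1.2 tip z 202.1 tool-y ang-yaw 1.571 zax [-0.002  0.    -1.   ] F [-0.1 -0.1  0. ] w 0.0 j [-0.2   0.16 -0.38 -0.   -1.03 -1.07]
the job is handed in; nothing more can be done
```

I swung the open strap home with the outside of the shut fingers and pushed its cam lever down until it was level. I then backed the arm clear and handed the job in at about 20 s.

**Strap:** it slid at about 3 N, then met its stop and the force rose to 8 N. Afterwards its slot lay at y -75.0 mm in the fixture frame, against +74.9 mm for the locked strap, so the two are parallel.

**Lever:** it was last pressed with about 22 N against its stop. The grip end then sat (-55, +30) px from the locked lever's end, against (-54, +30) expected when level. I could not see the foot touch the board directly; I inferred that from the strap and lever being home.

**Surroundings:** before-and-after scene views show the change confined to the arm, the open clamp and their shadows. The standoff, driver and tweezers are where they started in the close-up views, and so is the locked clamp. I didn't measure the other loose items one by one.

**Checks that disagreed:**
- **Fingertip position:** the shut fingertips are about 14.5 mm behind the TCP, not 11 mm ahead as stated. The pictures suggested this, and I settled it with a gentle touch on the bare mat (about 16 N at most). All heights after that use the measured value.
- **Slot check from above:** the automatic slot measurement failed in the top view because the picture was too blurred. I judged that view by eye, and the straps look parallel.

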